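Drop the staple clamp over the cup rail

ROBOT

A 6-joint arm with a two-finger parallel gripper is mounted at the origin on the work surface. World frame = base frame: x ahead of the robot, y to its left, z up, the work surface at z = 0. Lengths are in mm, angles in rad, forces in N, time in s.
With the tool pointing down it reaches from about 350 to 775 mm from the base axis. Payload 7.3 kg.
Tool frame: the origin (TCP) lies at the very end of the fingers, on their centre line; the grasp point (between the pads) lies 19 mm behind it; z points along the fingers, y is the line along which they close (so a half turn about z gives the same grasp; the last joint's range is limited). The gripper opens to 92 mm and grips with 3 to 60 N. Pads are 19 mm wide; open, the fingers measure 130 mm over their backs; the gripper's body (75 mm by 190 mm) begins 47 mm behind the grasp point.
Start: joints at [-1.353, 0.342, 1.524, -0, 1.275, -0.146], TCP at [186.833, -490.651, 226.741] pointing down, gripper open.
Joint ranges: [-2.53, 2.53], [-0.77, 2.02], [0.04, 2.7], [-1, 4.14], [0.28, 2.66], [-3.11, 3.11]. Speed limits (rad/s): [2.57, 2.57, 3.14, 3.14, 3.14, 3.14].

INTERFACE

Orientations are given as [roll, pitch, yaw] about the fixed x, y, z axes, in that order (R = Rz(yaw) Ry(pitch) Rx(roll)).
In Python, from plant import bot gives the robot as it stands.
- The arm moves only by the tool apply_moves, never from a script. Its argument "motion" is text: rows parted by semicolons, each of 4 numbers parted by spaces: the shift along the tool's x, y, z in m, then the turn about the tool's z in degrees. A call has 1 to 8 rows; each row shifts and turns the commanded pose from where the row before left it, along the tool's axes as they then stand; what a row does not reach is not made up. A row lasts 1/8 s, in which the tool goes at most 62.5 mm and 10.7 degrees, less where a joint would pass 70% of its speed; a pose out of reach is approached as far as the arm can. A call with a gripper value outside its range is refused whole. "fingers" is the opening, from -1 (shut) to 1 (fully open), set as the call begins (left out, the last holds). The fingers move at their own pace and stop on an object; the grip force is fixed at half the most. Time passes only in rows, so rows that do not move let the fingers close. It gives the time, the measured TCP pose, the force, the opening and the grip force at its end, in the units of the state.
- bot.get_obs(): the state, without advancing time (a new reading comes with each control period).
- bot.capture(name): name is "scene" or "top" or "wrist"; returns a dict with "img" (420x560x3 uint8, blue, green, red), "range_z" (420x560 float32, mm along the optical axis (not along the pixel's ray), 0 where there is no reading), "fx", "fy", "cx", "cy" (pixels), "world_from_camera" (4x4, takes a point from camera to world coordinates); the wrist camera has in their place "mount" (4x4, takes a point from camera to tool coordinates, whose origin is the TCP and whose axes are the flange's). Camera axes: x right, y down, z forward; pixel columns grow to the right and rows downward; lengths in mm; the calibration is good to about 2 mm. A picture is of the moment at which its call begins: read the wrist's pose just before it.
- bot.close_job(): hands the job in; it is judged then, once.
Trained networks look in a picture, given as the dict that the camera call returned (one of the last four; its "shot" number tells which), for a name from the list of things; names that differ only in an ending like _2 or _b are one class to them, and where a whole thing is asked for, a point or a joint stands for the part that bears it (a point fixed in the world has none). Each returns a list of dicts, best first, with "p" (0 to 1); they miss things now and then, are a little off and sometimes report something else, mostly with a low value. They report only what shows in the picture. A call takes as long as a camera call.
- bot.cut_out(picture, thing): "pixels" (420x560 bool, what is visible of it) and "point" ([column, row] in pixels, amid what is visible of it).
The state is a dict: "time": time; "joint_positions": joint angles; "dq": joint speeds; "tau": joint torques, N m; "tool_pos": TCP position; "tcp_rot": TCP orientation; "contact_force": force on the tool from outside, world axes, zero at the start; "moment": the same for the moment, N m; "grip_width": finger opening in mm; "finger_force": force on a finger pad.
Only numpy, scipy, OpenCV 4.12 (cv2) and the standard library are available. Lean on these libraries where they do the work, as an engineer would, in place of code of your own. Each camera call takes 0.05 s, during which the arm holds its last target. There are 200 camera calls.

TASK

Lock the tea shelf's cup rail into its bracket: take the U-shaped steel staple whose legs are far enough apart for the bracket's two slots and lower it over the rail, one leg down through each slot. Keep hold of it until both feet stand on the shelf board, then let go and leave it upright. Leave the other, narrower staple where it stands.

Things in the scene. Friction and masses are not known exactly. Their poses are not given: they have to be found in the camera images.
- rail: Fixed steel tube, 25 mm thick, 260 long, level along y, top 57 mm above the shelf, on end stands. Under its middle an aluminium bracket plate 112 (x) by 76 mm (y), top at 32 mm, underside 20, with two through slots beside the tube, centred at x = +33 and -33 mm, y = 0, each 26 (x) by 56 mm (y), shelf beneath. Origin: bracket middle, at shelf height; z up.
- staple_wide: Loose upside-down U of 6 mm steel strap, 0.32 kg, standing on its legs: 72 mm wide over them (x), 36 broad (y). Legs at x = +33 and -33 mm, 6 by 36 mm, 60 long under the crown; crown 60 to 66 mm up. On it a finger tab 32 (x) by 10 mm thick (y), from 66 to 106 mm: pinch it along y. Origin: between the feet, at their underside; z up.
- staple_narrow: The staple that does not fit: same make, height and tab as the wide one, but only 46 mm wide over its legs (at x = +20 and -20 mm). Loose, stands on the shelf on the other side of the robot; which of the two is left or right varies. Leave it alone. Origin and axes as for the wide one.

How it is judged:
By the outcome, as a careful person would: the job done as asked, in the order asked, and still so for the second after the job is handed in, with the robot touching nothing.
It also fails if it takes over 40 s, if anything falls off the work surface, if the arm or the gripper's body presses on something with over 40 N, if the wrist force passes 120 N, or if a joint passes its speed limit or range.

## Working session

There is one attempt and no reset: what is moved stays moved. The work goes in short steps, Python scripts to look and compute and a tool call to move; the robot and the scene stay as the last step left them, time stands still between calls to the robot, and variables do not carry over. Pictures are saved under pics/ and viewed, at most 10 in all, crops included, and the job is handed in when it is done.

Besides the shell and the picture viewer there is one more tool, called after "Emit:" as a command line: name --argument value ..., lists and objects as JSON in quotes. apply_moves: Moves the arm, as the interface text tells. Its arguments: {"type":"object","properties":{"motion":{"type":"string"},"fingers":{"type":"number"}},"required":["motion"]}

```bash
mkdir -p pics
cat > h.py <<'E'
import numpy as np, cv2
from plant import bot
def cloud(c, m=None, W=None):
    z=c["range_z"]; ok=z>0
    if m is not None: ok&=m
    v,u=np.nonzero(ok); d=z[v,u]
    P=np.c_[(u-c["cx"])*d/c["fx"],(v-c["cy"])*d/c["fy"],d]
    W=c["world_from_camera"] if W is None else W
    return P@W[:3,:3].T+W[:3,3]
E
python3 - <<'E'
from h import *
o=bot.get_obs(); print(o["time"],o["tool_pos"],o["tcp_rot"],o["grip_width"])
ims=[]
for n in("top","scene"):
    c=bot.capture(n); im=c["img"].copy()
    for t,col in(("staple_wide",(0,0,255)),("staple_narrow",(255,0,0)),("rail",(0,255,0))):
        for d in bot.cut_out(c,t)[:3]:
            P=cloud(c,d["pixels"]); 
            if len(P)<10: continue
            print(n,t,round(d["p"],2),np.round(d["point"]),d["pixels"].sum(),"med",np.median(P,0).round(),"zpct",np.percentile(P[:,2],[2,50,98]).round())
            for lo,hi in((60,72),(90,125),(20,40),(45,60)):
                Q=P[(P[:,2]>lo)&(P[:,2]<hi)]
                if len(Q)>15:
                    r=cv2.minAreaRect(Q[:,:2].astype(np.float32)); print("   z",lo,hi,len(Q),np.round(r[0],1),np.round(r[1],1),round(r[2],1),"medz",np.median(Q[:,2]).round(1))
            p=tuple(int(x) for x in d["point"]); cv2.circle(im,p,3,col,-1); cv2.putText(im,f"{t[-4:]} {d['p']:.2f}",p,0,.4,col,1)
    ims.append(im)
    cv2.imwrite(f"pics/{n}1.png",im)
E
```

```text
0.0 [ 186.7337483  -490.23975148  226.0437955 ] [-3.14006567e+00 -2.39779632e-04  3.63753337e-01] 91.65314421059453
top staple_wide 0.77 [121. 237.] 899 med [454. 305.  66.] zpct [  0.  66. 107.]
   z 60 72 548 [452.6 308.9] [72.  36.1] 12.3 medz 65.9
   z 90 125 149 [452.8 308.5] [32.3  9.9] 13.6 medz 104.7
   z 20 40 31 [453.4 304.2] [72.2 27.1] 11.3 medz 30.0
   z 45 60 21 [447.9 294.3] [32.1 79.9] 75.4 medz 52.8
top staple_narrow 0.76 [454. 222.] 656 med [ 480. -311.   67.] zpct [  1.  67. 108.]
   z 60 72 281 [ 480.5 -316.2] [35.6 46. ] 70.7 medz 66.3
   z 90 125 167 [ 480.2 -316.6] [11.2 31.7] 69.1 medz 105.1
   z 20 40 46 [ 481.8 -312.9] [28.4 46.4] 70.6 medz 29.8
   z 45 60 33 [ 479.7 -301.9] [52.4 22.8] 9.6 medz 52.0
top rail 0.7 [322. 168.] 3030 med [588. -74.  51.] zpct [ 3. 51. 60.]
   z 60 72 58 [588.8 -74.1] [ 13.7 240.8] 12.7 medz 60.8
   z 20 40 1009 [ 597.8 -105.5] [112.3 141.6] 12.5 medz 31.9
   z 45 60 1684 [590.5 -73.5] [ 30.7 258.7] 12.6 medz 55.3
scene staple_wide 0.92 [385. 131.] 829 med [461. 306.  65.] zpct [  0.  65. 106.]
   z 60 72 281 [454.3 309.3] [73.2 39.8] 10.8 medz 66.2
   z 90 125 107 [455.3 308.8] [32.9 11.9] 12.6 medz 101.6
   z 20 40 115 [455.5 309.7] [71.8 38.6] 11.2 medz 29.5
   z 45 60 71 [460.4 299.7] [80.2 35. ] 32.2 medz 52.2
scene staple_narrow 0.65 [130. 267.] 1053 med [ 496. -316.   62.] zpct [  0.  62. 107.]
   z 60 72 319 [ 482.7 -316.4] [35.6 48.5] 71.0 medz 65.9
   z 90 125 155 [ 482.5 -316.7] [11.  31.6] 70.9 medz 104.9
   z 20 40 157 [ 482.5 -316.3] [35.5 47.8] 70.3 medz 29.2
   z 45 60 114 [ 493.  -308.9] [27.  58.1] 32.7 medz 52.1
scene rail 0.87 [271. 254.] 3412 med [604. -81.  34.] zpct [ 2. 34. 60.]
   z 60 72 45 [592.4 -73.7] [ 13.  240.7] 12.3 medz 60.8
   z 20 40 1183 [592.6 -76.6] [114.5 252.6] 12.4 medz 31.4
   z 45 60 1494 [593.3 -73.4] [ 29.7 259.6] 12.3 medz 55.1
```

View pics/top1.png

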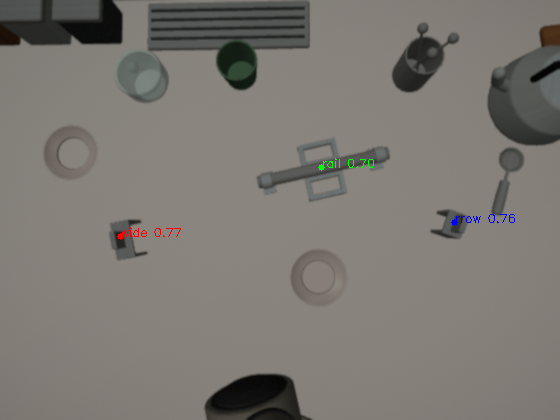

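View pics/scene1.png

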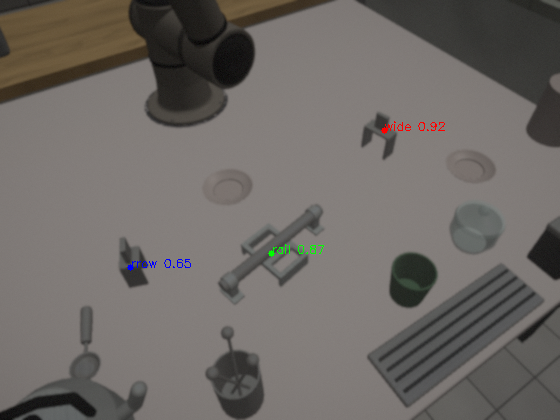

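Run:
```python
from h import *
for n in("top","scene"):
    c=bot.capture(n)
    P=cloud(c,bot.cut_out(c,"rail")[0]["pixels"])
    a=np.radians(12.4);R=np.array([[np.cos(a),np.sin(a)],[-np.sin(a),np.cos(a)]])
    c0=np.array([591.5,-73.5]); L=np.c_[(P[:,:2]-c0)@R.T,P[:,2]]
    B=L[(abs(L[:,2]-31.5)<2.5)&(abs(L[:,0])>15)]
    H=np.histogram(B[:,1],np.arange(-140,141,8)); print(n,"plate y hist",H[0])
    B=B[abs(B[:,1])<60]
    print("x",np.percentile(B[:,0],[1,99]),"y",np.percentile(B[:,1],[1,99]))
    T=L[L[:,2]>52]; print("tube x",np.percentile(T[:,0],[2,98]),"y",np.percentile(T[:,1],[.5,99.5]),"slope",np.degrees(np.polyfit(T[:,1],T[:,0],1)[0]))
    # slots: full cloud, floor seen inside plate
    A=cloud(c);A=np.c_[(A[:,:2]-c0)@R.T,A[:,2]]
    S=A[(abs(A[:,0])<50)&(abs(A[:,1])<36)&(A[:,2]<12)]
    for s in(-1,1):
        Q=S[S[:,0]*s>0]; print("slot",s,len(Q),Q[:,:2].min(0).round(1) if len(Q) else"",Q[:,:2].max(0).round(1) if len(Q) else"")
```

```text
top plate y hist [  0   0   0   0   0   0   0   0   0   0   0   0  32 152  59  55  55  49
  57  54  53 146  42   0   0   0   0   0   0   0   0   0   0   0   0]
x [-56.58316161  54.5440811 ] y [-37.19429505  37.8360726 ]
tube x [-11.96325903   9.48406333] y [-127.65088513  128.39159598] slope -0.08116042183306724
slot -1 346 [-44.8 -30.8] [-18.7  25.7]
slot 1 327 [ 23.8 -30.8] [48.8 25.9]
scene plate y hist [  0   0   0   0   0   0   0   0   0   0   0   0  41 127  47  40  47  51
  48  48  54 130  32   0   0   0   0   0   0   0   0   0   0   0   0]
x [-55.53957471  56.86004949] y [-37.7288382  38.137131 ]
tube x [-8.60481984 12.51569199] y [-128.60461822  127.42415447] slope -0.1600260223975808
slot -1 168 [-49.9 -35.8] [-0.2 35.9]
slot 1 297 [  0.2 -35.9] [48.5 35.8]
```

The top view shows the wide staple at about (121,237), the rail and bracket at (322,168) and the narrow staple at (454,222). The scene view agrees: (385,131), (271,254) and (130,267). Both bracket slots are clear.

Emit:
apply_moves --motion "0 0 0 8.4; 0.04 -0.038 0 0; 0.04 -0.038 0 0; 0.04 -0.038 0 0; 0.04 -0.038 0 0; 0.04 -0.038 0 0; 0.04 -0.038 0 0; 0.04 -0.038 0 0" --fingers 1

```text
time: 1.6
tool_pos: [403.8, -169.1, 227.0]
tcp_rot: [3.141, -0.001, 0.217]
contact_force: [1.0, -0.2, -0.2]
grip_width: 91.8
finger_force: 0.0
```

Emit:
apply_moves --motion "0.015 -0.046 0 0; 0.015 -0.046 0 0; 0.015 -0.046 0 0; 0.015 -0.046 0 0; 0.015 -0.046 0 0; 0.015 -0.046 0 0; 0.015 -0.046 0 0; 0.015 -0.046 0 0"

```text
time: 2.6
tool_pos: [440.8, 216.3, 226.8]
tcp_rot: [3.141, -0.001, 0.217]
contact_force: [1.1, 0.3, 0.1]
grip_width: 91.7
finger_force: 0.0
```

Emit:
apply_moves --motion "0.015 -0.044 0 0; 0.016 -0.044 0 0; 0 0 0 0; 0 0 0 0"

```text
time: 3.1
tool_pos: [451.8, 306.8, 226.4]
tcp_rot: [3.141, 0.001, 0.218]
contact_force: [-0.1, -0.3, -0.0]
grip_width: 91.8
finger_force: 0.0
```

```bash
cat > w.py <<'E'
from h import *
from scipy.spatial.transform import Rotation as Ro
o=bot.get_obs(); c=bot.capture("wrist")
T=np.eye(4);T[:3,:3]=Ro.from_euler("xyz",o["tcp_rot"]).as_matrix();T[:3,3]=o["tool_pos"]
print(o["time"],np.round(o["tool_pos"],1),np.round(o["tcp_rot"],3),np.round(o["joint_positions"],2),np.round(o["contact_force"],1))
W=T@c["mount"]
E
python3 - <<'E'
from w import *
cv2.imwrite("pics/w1.png",c["img"])
for d in bot.cut_out(c,"staple_wide")[:2]:
    P=cloud(c,d["pixels"],W); print(d["p"],d["point"],len(P))
    for lo,hi in((62,70),(80,110),(100,110)):
        Q=P[(P[:,2]>lo)&(P[:,2]<hi)]
        if len(Q)>15:
            r=cv2.minAreaRect(Q[:,:2].astype(np.float32)); print("   z",lo,hi,len(Q),np.round(r[0],1),np.round(r[1],1),round(r[2],1),np.median(Q[:,2]).round(1))
E
```

```text
3.1 [451.8 306.8 226.4] [3.141e+00 1.000e-03 2.180e-01] [ 0.46  0.38  1.47 -0.    1.3   1.81] [-0.1 -0.3 -0. ]
0.89 [277.2, 190.5] 2242
   z 62 70 1719 [454.7 312.3] [71.8 35.8] 12.6 65.9
   z 80 110 362 [454.4 312.2] [32.3  9.1] 12.4 105.7
   z 100 110 328 [454.4 312. ] [32.3  8.9] 12.3 105.8
```

Emit:
apply_moves --motion "0.0032 -0.0036 0.02 0; 0 0 0.025 0; 0 0 0.025 0; 0 0 0.025 0; 0 0 0.025 0; 0 0 0.02 0; 0 0 0.011 0; 0 0 0 0"

```text
time: 4.2
tool_pos: [454.4, 310.8, 75.5]
tcp_rot: [3.141, 0.001, 0.216]
contact_force: [0.4, 0.2, 0.7]
grip_width: 91.7
finger_force: 0.0
```

Emit:
apply_moves --motion "0 0 0 0; 0 0 0 0; 0 0 0 0; 0 0 0 0; 0 0 0 0; 0 0 0 0; 0 0 0 0; 0 0 0 0" --fingers -1

```text
time: 5.2
tool_pos: [454.5, 311.4, 75.6]
tcp_rot: [3.141, 0.0, 0.217]
contact_force: [-0.2, 0.1, -0.6]
grip_width: 16.3
finger_force: 0.0
```

Emit:
apply_moves --motion "0 0 0 0; 0 0 0 0; 0 0 0 0"

```text
time: 5.58
tool_pos: [454.5, 311.5, 75.7]
tcp_rot: [3.141, 0.0, 0.217]
contact_force: [-0.3, 0.9, -0.6]
grip_width: 9.9
finger_force: 30.0
```

Emit:
apply_moves --motion "0 0 -0.01 0; 0 0 -0.02 0; 0 0 -0.02 0; 0 0 -0.02 0; 0 0 -0.02 0; 0 0 -0.015 0; 0 0 0 0; 0 0 0 0"

```text
time: 6.58
tool_pos: [454.0, 311.2, 180.0]
tcp_rot: [3.141, 0.001, 0.217]
contact_force: [0.4, -0.5, -3.3]
grip_width: 9.7
finger_force: 30.0
```

```bash
cat > m.py <<'E'
from w import *
# held staple in tool frame, rail in world, from each camera
o=bot.get_obs(); tp=o["tool_pos"]
for n in("top","scene","wrist"):
    if n!="wrist": c=bot.capture(n);W=c["world_from_camera"]
    for t in("staple_wide","rail"):
        for d in bot.cut_out(c,t)[:1]:
            P=cloud(c,d["pixels"],W)
            for nm,lo,hi in (("crown",tp[2]-14,tp[2]-4),("leg",tp[2]-70,tp[2]-20)) if t!="rail" else (("plate",28,36),("tube",46,64)):
                Q=P[(P[:,2]>lo)&(P[:,2]<hi)]
                if t!="rail": Q=Q[np.hypot(*(Q[:,:2]-tp[:2]).T)<60]
                if len(Q)>15:
                    r=cv2.minAreaRect(Q[:,:2].astype(np.float32)); print(n,t,round(d["p"],2),nm,len(Q),np.round(r[0],1),np.round(r[1],1),round(r[2],1),"z",np.percentile(Q[:,2],[2,50,98]).round(1), "rel",np.round(np.array(r[0])-tp[:2],1))
    cv2.imwrite(f"pics/{n}_{o['time']:.1f}.png",c["img"])
E
python3 m.py
```

```text
6.575 [454.  311.2 180. ] [3.141e+00 1.000e-03 2.170e-01] [ 0.46  0.43  1.52 -0.    1.19  1.82] [ 0.4 -0.5 -3.3]
top staple_wide 0.57 crown 98 [450.4 307.6] [68.9 18.5] 18.5 z [167.6 169.9 171.7] rel [-3.6 -3.6]
top rail 0.84 plate 899 [590.8 -73.7] [112.4  76.3] 12.6 z [29.2 31.9 34.9] rel [ 136.9 -384.9]
top rail 0.84 tube 1684 [590.4 -72.8] [ 30.5 257.4] 12.6 z [47.7 55.5 60.4] rel [ 136.5 -384. ]
scene staple_wide 0.94 crown 289 [454.5 309. ] [72.7 38.1] 10.8 z [166.3 170.8 175. ] rel [ 0.6 -2.2]
scene staple_wide 0.94 leg 367 [453.9 310.4] [74.3 41.3] 12.5 z [110.6 133.6 158.1] rel [-0.  -0.8]
scene rail 0.56 plate 891 [593.  -77.4] [113.6 249.7] 11.3 z [28.4 31.9 34.7] rel [ 139.  -388.6]
scene rail 0.56 tube 1538 [593.7 -73. ] [ 30.4 259.6] 12.2 z [46.8 55.3 60.7] rel [ 139.7 -384.2]
wrist staple_wide 0.94 crown 289 [454.5 309. ] [72.7 38.1] 10.8 z [166.3 170.8 175. ] rel [ 0.6 -2.2]
wrist staple_wide 0.94 leg 367 [453.9 310.4] [74.3 41.3] 12.5 z [110.6 133.6 158.1] rel [-0.  -0.8]
wrist rail 0.56 plate 891 [593.  -77.4] [113.6 249.7] 11.3 z [28.4 31.9 34.7] rel [ 139.  -388.6]
wrist rail 0.56 tube 1538 [593.7 -73. ] [ 30.4 259.6] 12.2 z [46.8 55.3 60.7] rel [ 139.7 -384.2]
```

Emit:
apply_moves --motion "0.002 0.015 0 0; 0.004 0.03 0 0; 0.004 0.03 0 0; 0.004 0.03 0 0; 0.004 0.03 0 0; 0.004 0.03 0 0; 0.004 0.03 0 0; 0.004 0.03 0 0"

```text
time: 8.02
tool_pos: [532.5, 96.2, 180.8]
tcp_rot: [3.141, -0.0, 0.217]
contact_force: [1.0, 0.3, -2.1]
grip_width: 9.9
finger_force: 30.0
```

Emit:
apply_moves --motion "0.004 0.03 0 0; 0.004 0.03 0 0; 0.004 0.03 0 0; 0.004 0.03 0 0; 0.004 0.03 0 0; 0.003 0.018 0 0; 0 0.01 0 0; 0 0 0 0"

```text
time: 9.02
tool_pos: [592.9, -70.9, 180.6]
tcp_rot: [-3.141, 0.0, 0.217]
contact_force: [-0.4, -1.4, -3.3]
grip_width: 9.9
finger_force: 30.0
```

Emit:
apply_moves --motion "0 0 0 0; 0 0 0 0"

```text
time: 9.28
tool_pos: [592.9, -69.8, 180.8]
tcp_rot: [-3.142, -0.0, 0.218]
contact_force: [-0.0, 0.0, -2.2]
grip_width: 9.8
finger_force: 30.0
```

```bash
python3 m.py 2>&1 | grep -v ^wrist
python3 - <<'E'
from w import *
cv2.imwrite("pics/w3.png",c["img"])
for t in("staple_wide","rail"):
  for d in bot.cut_out(c,t)[:1]:
    P=cloud(c,d["pixels"],W)
    for lo,hi in((162,176),(28,36),(46,64)):
        Q=P[(P[:,2]>lo)&(P[:,2]<hi)]
        if len(Q)>15: r=cv2.minAreaRect(Q[:,:2].astype(np.float32)); print(t,d["p"],lo,hi,len(Q),np.round(r[0],1),np.round(r[1],1),round(r[2],1))
E
```

```text
9.275 [592.9 -69.8 180.8] [-3.142 -0.     0.218] [-0.25  0.51  1.39  0.    1.24  1.11] [-0.   0.  -2.2]
top staple_wide 0.58 crown 157 [564.2 -77.4] [16.7 35.8] 12.9 z [169.1 171.3 173.6] rel [-28.8  -7.5]
top staple_wide 0.58 leg 61 [555.8 -77.9] [ 4.6 34.3] 4.7 z [114.1 138.5 159.4] rel [-37.2  -8. ]
top rail 0.61 plate 387 [557.7 -81. ] [44.9 76. ] 12.3 z [28.8 32.  34.7] rel [-35.2 -11.1]
top rail 0.61 tube 269 [ 589.3 -104.2] [ 12.1 197.6] 11.5 z [47.1 54.1 59.7] rel [ -3.7 -34.3]
scene rail 0.85 plate 868 [592.9 -78.6] [114.2 247.6] 13.0 z [28.5 32.  34.6] rel [-0.1 -8.7]
scene rail 0.85 tube 1372 [595.1 -72.3] [ 30.3 260.8] 11.5 z [46.7 55.1 60.7] rel [ 2.1 -2.4]
9.725 [593.1 -70.6 180.7] [3.141 0.    0.217] [-0.25  0.51  1.39 -0.    1.24  1.11] [-0.5  0.6 -1.5]
staple_wide 0.65 162 176 2731 [613.9 -65.1] [29.8 36. ] 11.7
rail 0.74 28 36 1533 [601.5 -69.5] [ 93.9 207.8] 12.1
rail 0.74 46 64 4953 [593.  -71.1] [ 29.9 259.5] 12.5
```

Emit:
apply_moves --motion "-0.0008 0.0016 0.005 0; 0 0 0.015 0; 0 0 0.015 0; 0 0 0.012 0; 0 0 0.012 0; 0 0 0.008 0; 0 0 0.006 0; 0 0 0 0"

```text
time: 10.88
tool_pos: [592.5, -72.4, 107.4]
tcp_rot: [-3.141, 0.001, 0.217]
contact_force: [0.2, -0.7, -3.5]
grip_width: 9.9
finger_force: 30.0
```

Run:
```python
from h import *
o=bot.get_obs();print(o["tool_pos"],o["contact_force"],o["moment"])
s=bot.capture("scene")["img"][180:330,200:350];w=bot.capture("wrist")["img"]
cv2.imwrite("pics/mid.png",np.hstack([cv2.resize(s,(400,400),interpolation=2),cv2.resize(w,(400,400))]))
```

```text
[592.50598723 -72.37244091 107.37152109] [ 0.191503   -0.70882983 -3.52471372] [ 0.05716474  0.00403248 -0.03291781]
```

View pics/mid.png

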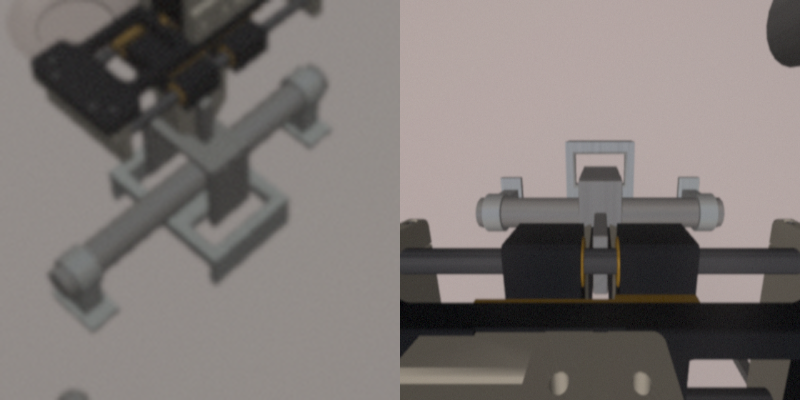

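The staple straddles the tube. Its right leg, at (228,185) in the left half, is over the slot at (240,215), and the wrist view in the right half shows it centred. The bracket is clear, so I'll lower it further, slowly.

Emit:
apply_moves --motion "0 0 0.005 0; 0 0 0.005 0; 0 0 0.005 0; 0 0 0.005 0; 0 0 0.004 0; 0 0 0.003 0; 0 0 0 0; 0 0 0 0"

```text
time: 11.98
tool_pos: [592.7, -72.4, 80.9]
tcp_rot: [3.141, -0.0, 0.217]
contact_force: [0.1, 0.2, -2.4]
grip_width: 9.8
finger_force: 30.0
```

Emit:
apply_moves --motion "0 0 0.002 0; 0 0 0.001 0; 0 0 0.001 0; 0 0 0.0005 0; 0 0 0 0; 0 0 0 0"

```text
time: 12.72
tool_pos: [592.7, -72.4, 76.2]
tcp_rot: [3.141, -0.0, 0.217]
contact_force: [-0.6, -0.8, -2.4]
grip_width: 9.7
finger_force: 30.0
```

Emit:
apply_moves --motion "0 0 0.0005 0; 0 0 0.0005 0; 0 0 0 0; 0 0 0 0"

```text
time: 13.22
tool_pos: [592.7, -72.4, 75.7]
tcp_rot: [3.141, -0.0, 0.217]
contact_force: [-2.0, 0.4, 3.1]
grip_width: 10.0
finger_force: 30.0
```

Emit:
apply_moves --motion "0 0 0.0005 0; 0 0 0 0; 0 0 0 0"

```text
time: 13.6
tool_pos: [592.8, -72.4, 75.6]
tcp_rot: [3.141, -0.001, 0.217]
contact_force: [-3.2, 0.1, 7.4]
grip_width: 9.7
finger_force: 30.0
```

Run:
```python
from h import *
o=bot.get_obs();print(o["tool_pos"],o["contact_force"],o["moment"])
c=bot.capture("scene");s=c["img"][180:330,200:350]
P=cloud(c,bot.cut_out(c,"staple_wide")[0]["pixels"]);Q=P[np.hypot(P[:,0]-592.7,P[:,1]+72.4)<45]
print(len(Q),np.percentile(Q[:,2],[1,5,50,95,99]).round(1))
cv2.imwrite("pics/low.png",cv2.resize(s,(500,500),interpolation=2))
```

```text
[592.75982661 -72.44805907  75.63933716] [-3.2396369   0.08823196  7.43913502] [0.16343787 0.64075619 0.0212419 ]
684 [ 14.2  19.6  64.8  89.9 104.8]
```

View pics/low.png

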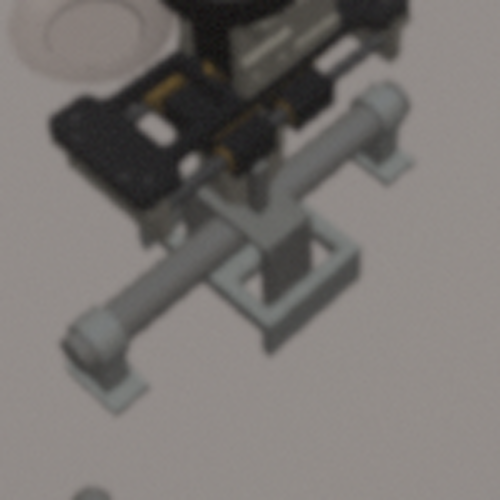

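The leg goes down inside the slot at about (285,270). The tool is back at the height where it took hold, and the contact force has risen, so the feet stand on the board. Now I'll let go.

Emit:
apply_moves --motion "0 0 0 0; 0 0 0 0; 0 0 0 0; 0 0 0 0; 0 0 0 0; 0 0 0 0; 0 0 0 0; 0 0 0 0" --fingers 0.3

```text
time: 14.7
tool_pos: [592.6, -72.4, 74.7]
tcp_rot: [3.142, 0.0, 0.217]
contact_force: [-0.3, -0.3, 0.2]
grip_width: 59.4
finger_force: 0.0
```

Emit:
apply_moves --motion "0 0 -0.005 0; 0 0 -0.015 0; 0 0 -0.02 0; 0 0 -0.025 0; 0 0 -0.03 0; 0 0 -0.03 0; -0.04 0 -0.02 0; 0 0 0 0"

```text
time: 15.7
tool_pos: [553.0, -81.5, 222.9]
tcp_rot: [3.139, -0.004, 0.216]
contact_force: [0.3, -1.2, -0.2]
grip_width: 59.8
finger_force: 0.0
```

Emit:
apply_moves --motion "-0.04 -0.02 0 0; -0.04 -0.03 0 0; -0.03 -0.03 0 0; 0 0 0 0; 0 0 0 0"

```text
time: 16.32
tool_pos: [430.1, -26.8, 220.2]
tcp_rot: [3.141, -0.002, 0.217]
contact_force: [0.2, 0.0, 0.6]
grip_width: 59.7
finger_force: 0.0
```

Run:
```python
from h import *
for n in("top","scene"):
    c=bot.capture(n)
    for t in("staple_wide","staple_narrow"):
        for d in bot.cut_out(c,t)[:2]:
            P=cloud(c,d["pixels"])
            for lo,hi in((62,70),(95,115)):
                Q=P[(P[:,2]>lo)&(P[:,2]<hi)]
                if len(Q)>15: r=cv2.minAreaRect(Q[:,:2].astype(np.float32)); print(n,t,round(d["p"],2),lo,len(Q),np.round(r[0],1),np.round(r[1],1),round(r[2],1),np.percentile(Q[:,2],[5,50,95]).round(1))
s=c["img"][180:330,200:350]
cv2.imwrite("pics/end.png",cv2.resize(s,(500,500),interpolation=2))
```

```text
top staple_wide 0.69 62 569 [590.8 -73.9] [71.9 36.3] 12.6 [64.  66.2 68.3]
top staple_wide 0.69 95 111 [590.6 -73.9] [32.2 10. ] 12.1 [100.  106.  108.1]
top staple_narrow 0.83 62 273 [ 479.6 -316.4] [35.7 45.2] 71.0 [63.4 66.2 68.3]
top staple_narrow 0.83 95 148 [ 479.9 -316.6] [11.2 31.3] 72.0 [ 96.2 105.5 107.9]
scene staple_wide 0.94 62 433 [592.5 -73.2] [73.2 37.5] 11.4 [63.6 66.3 68.1]
scene staple_wide 0.94 95 120 [593.5 -74.2] [30.4 10.7] 12.9 [ 95.9 105.1 107.5]
scene staple_narrow 0.73 62 281 [ 483.2 -316.5] [36.  45.6] 70.5 [63.6 66.  67.9]
scene staple_narrow 0.73 95 130 [ 482.  -316.5] [10.5 34.6] 71.9 [ 97.  105.4 107.4]
```

View pics/end.png

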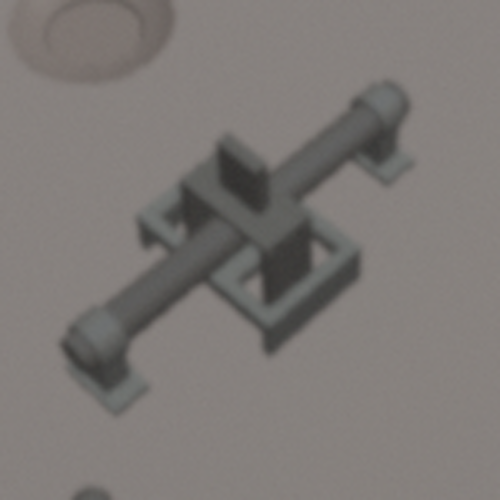

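The staple stands upright over the tube, with its crown at (245,205), level at 66 mm, and a leg in each slot. The narrow staple hasn't moved.

```bash
python3 -c "
from plant import bot
print(bot.close_job())"
```

```text
the job is handed in; nothing more can be done
None
```

The wide staple now locks the rail, upright with one leg down through each slot and both feet on the shelf board; the narrow staple was left untouched, and I handed the job in at about 16.5 s (limit 40 s).

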